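# Close the carton of newel caps and weigh it down

### The arm

A 6-joint arm with a two-finger parallel gripper is mounted at the origin on the work surface. World frame = base frame: x ahead of the robot, y to its left, z up, the work surface at z = 0. Lengths are in mm, angles in rad, forces in N, time in s.
With the tool pointing down it reaches from about 350 to 975 mm from the base axis. Payload 7.1 kg.
Tool frame: the origin (TCP) lies at the very end of the fingers, on their centre line; the grasp point (between the pads) lies 19 mm behind it (ctrl.pinch_z is the distance from the TCP to the grasp point, in mm); z points along the fingers, y is the direction in which the jaws open and shut (so a half turn about z gives the same grasp; the last joint's range is limited). The gripper opens to 88 mm and grips with 3 to 60 N. Pads are 20 mm wide; open, the fingers measure 115 mm over their backs; the gripper's body (75 mm by 178 mm) begins 61 mm behind the grasp point.
Start: joints at [1.235, 0.423, 1.63, -0, 1.089, -0.019], TCP at [194.673, 593.892, 222.675] pointing down, gripper open.
Joint ranges: [-3, 3], [-0.9, 2.11], [0.09, 2.58], [-1.31, 4.45], [0.11, 2.69], [-2.54, 2.54]. Speed limits (rad/s): [2.39, 2.39, 3.01, 3.14, 3.14, 3.14].

### API

Orientations are given as a rotation vector (axis times angle).
In Python, from workcell import ctrl gives the robot as it stands.
- The arm moves only by the shell command python3 -m inch 'ROWS' [OPENING]. ROWS is JSON, a list of rows, each an object with "xyz": the shift along the tool's x, y, z in cm, a list of three; "spin": the turn about the tool's z in degrees. A call has 1 to 20 rows; each row is the pose to reach, as a shift and turn from the pose measured when the call began, along the tool's axes at that moment; what a row does not reach only later rows make up. A row lasts 1/10 s, in which the tool goes at most 50 mm and 8.59 degrees, less where a joint would pass 70% of its speed; a pose out of reach is approached as far as the arm can. A call with a gripper value outside its range is refused whole. OPENING is the closure, from 0 (fully open) to 1 (shut), set as the call begins (- or left out, the last holds). The fingers move at their own pace and stop on an object; the grip force is fixed at half the most. Time passes only in rows, so rows that repeat a pose let the fingers close. It gives the time, the measured TCP pose, the force and the opening at its end, in the units of the state.
- ctrl.get_obs(): the state, without advancing time (a new reading comes with each control period).
- ctrl.get_image(name): name is "scene" or "side" or "wrist"; returns the picture (384x512x3 uint8, red, green, blue); there is no depth.
- ctrl.camera_info(name): a dict with "camera_matrix" (3x3 intrinsics, pixels), "R" (3x3) and "t" (3): a world point X has camera coordinates R X + t; the wrist camera has in their place "hand_eye" (4x4, takes a point from camera to tool coordinates, whose origin is the TCP and whose axes are the flange's). Camera axes: x right, y down, z forward; pixel columns grow to the right and rows downward; lengths in mm; the calibration is good to about 2 mm. The wrist camera is an equidistant fisheye: a pixel r from the principal point sees the ray r / f radians off the axis. A picture is of the moment at which its call begins: read the wrist's pose just before it. camera_info takes no time and is no camera call.
- ctrl.close_job(): hands the job in, once; it reports no verdict.
The state is a dict: "t": time; "qpos": joint angles; "qvel": joint speeds; "joint_torque": joint torques, N m; "ee_pos": TCP position; "orientation": TCP orientation; "ft_force": force on the tool from outside, world axes, zero at the start; "moment": the same for the moment, N m; "width": finger opening in mm.
Only numpy, scipy, OpenCV 4.12 (cv2) and the standard library are available. Lean on these libraries where they do the work, as an engineer would, in place of code of your own. Each camera call takes 0.05 s, during which the arm holds its last target. There are 200 camera calls.

### The job

Close the open carton on the bench: fold its two short end flaps down first, then fold the two long flaps down over them. The long flaps spring up a little, so finish by taking the pressing weight from its sloping rest and setting it down (not dropping it) flat and centred on top, lengthwise across the seam between the long flaps, so that it holds the whole top flat. Leave the mallet, the tin and the oilstone where they are.

Things in the scene. Friction and masses are not known exactly. Their poses are not given: they have to be found in the camera images.
- carton: open cardboard carton, fixed to the bench, 160 mm along its x, 220 mm along its y, walls 4 mm thick, 114 mm high to the long flaps' hinges. Origin: centre of its underside; z up, x roughly away from the robot. It holds three turned wooden caps, the tops 82 mm above the bench. Closed, the top of the long flaps is 118 mm above the bench and their seam runs along the carton's y at its x = 0
- flap_left (a joint): short end flap at the +y end, 148 mm wide (along carton x), 78 mm deep, 4 mm thick; hinge line along carton x at carton y = +108 mm, z = 112 mm. 0 rad: closed, level, pointing inwards; 1.57: upright; more: leaning outwards (limit 2.3). Stiff crease: stays where it is left
- flap_right (a joint): short end flap at the -y end: mirror image of flap_left, hinge at carton y = -108 mm, z = 112 mm; same joint values
- flap_near (a joint): long flap on the robot's side, 220 mm wide (along carton y), 78 mm deep, 4 mm thick; hinge line along carton y at carton x = -79 mm, z = 116 mm. 0 rad: closed, level, pointing inwards; 1.57: upright; more: leaning outwards (limit 2.3). Pressed shut and let go it springs up again to about 0.3 rad
- flap_far (a joint): long flap on the side away from the robot: mirror image of flap_near, hinge at carton x = +79 mm, z = 116 mm; same joint values and spring
- flap_left_edge (a point): middle of the free edge of flap_left
- flap_right_edge (a point): middle of the free edge of flap_right
- flap_near_edge (a point): middle of the free edge of flap_near
- flap_far_edge (a point): middle of the free edge of flap_far
- weight: pressing weight, about 0.7 kg: steel-soled dark wooden slab 150 mm long (its x), 60 mm wide (its y), 26 mm thick, with a lengthwise wooden grip ridge on top 110 mm long, 28 mm wide, from 25 to 71 mm above the sole. Origin: centre of the sole; its z is square to the sole. It starts lying on the rest's 30 degree slope, low end (-x) towards the robot
- rest: fixed plywood rest with a 70 mm wide bed that slopes 30 degrees, low end at its -x, a 12 mm lip there. Origin: centre of its underside on the bench; the middle of the bed is 75 mm above it, the high end 118 mm
- mallet: wooden mallet lying on the bench, about 290 mm long with a 70 x 125 x 60 mm head at its +x, leave alone
- tin: red paint tin, 90 mm across, 113 mm high, standing on the bench, leave alone
- oilstone: grey oilstone, 150 x 60 x 30 mm, lying on the bench, leave alone
Mind the look-alikes: they are no part of the job. Of the things that look like the weight, the middle-sized one is meant.

How it is judged (in metres and radians):
On the way, in this order (a step that is already met when the one before it is completed fails the run):
1. both short end flaps are folded down while both long flaps still stand open (value of joint each of flap_left, flap_right below 0.12 rad and value of joint each of flap_near, flap_far above 1 rad), for 0.1 s.
2. both long flaps are folded down over them (value of joint each of flap_left, flap_right below 0.12 rad and value of joint each of flap_near, flap_far below 0.45 rad), for 0.1 s.
At the end, for the whole second after the job is handed in: All four flaps are down (end flaps within 0.12 rad, long flaps within 0.1 rad of level); the weight rests sole down on the two long flaps, at most 30 mm off the seam and 40 mm off the middle along it, lengthwise across the seam within 0.35 rad, level within 0.1 rad, let go and still (value of joint each of flap_left, flap_right below 0.12 rad and value of joint each of flap_near, flap_far below 0.1 rad and x of weight in the frame of carton between -0.03 and 0.03 m and y of weight in the frame of carton between -0.04 and 0.04 m and z of weight in the frame of carton between 0.112 and 0.126 m and angle between the x axis of weight and the x axis of carton, either way round below 0.35 rad and angle between weight's own z axis and vertical below 0.1 rad and linear speed of weight below 0.02 m/s); the robot touches nothing.
It fails at once if the weight is dropped (moves faster than 0.5 m/s while no finger touches it) (linear speed of weight above 0.5 m/s and contact force between the fingers and weight below 0.05 N).
It fails at once if the mallet, tin or oilstone is moved more than 30 mm (distance of any of mallet, tin, oilstone from where it was at the start of the episode above 0.03 m).
It also fails if it takes over 72 s, if anything falls off the work surface, if the arm or the gripper's body presses on something with over 40 N, if the wrist force passes 120 N, or if a joint passes its speed limit or range.

## Working session

There is one attempt and no reset: what is moved stays moved. The work goes in short steps, Python scripts to look and compute and a shell command to move; the robot and the scene stay as the last step left them, time stands still between calls to the robot, and variables do not carry over. Pictures are saved under pics/ and viewed, about 8 in all and at most 12, crops included, and the job is handed in when it is done.

```bash
ls; mkdir -p pics; python3 - <<'E'
from workcell import ctrl
import cv2,numpy as np
np.set_printoptions(precision=3,suppress=True)
o=ctrl.get_obs();print(o)
for n in("scene","side"):
    im=ctrl.get_image(n);cv2.imwrite(f"pics/{n}0.png",im[:,:,::-1]);print(n,ctrl.camera_info(n))
print(ctrl.camera_info("wrist"))
im=ctrl.get_image("wrist");cv2.imwrite("pics/wrist0.png",im[:,:,::-1])
E
```

```text
pics
{'t': 0.0, 'qpos': array([ 1.235,  0.424,  1.631,  0.   ,  1.089, -0.019]), 'qvel': array([-0.   ,  0.001, -0.001, -0.   ,  0.   , -0.001]), 'joint_torque': array([ -0.   , -54.465, -27.366,   0.064,   0.023,  -0.   ]), 'ee_pos': array([194.502, 593.366, 221.91 ]), 'orientation': array([-0.496, -3.102,  0.002]), 'ft_force': array([-0.411,  0.051,  0.192]), 'moment': array([0.008, 0.008, 0.008]), 'width': 87.60851666862142}
scene {'camera_matrix': array([[442.885,   0.   , 254.318],
       [  0.   , 442.885, 194.297],
       [  0.   ,   0.   ,   1.   ]]), 'R': array([[-0.746,  0.666, -0.001],
       [ 0.564,  0.632, -0.531],
       [-0.354, -0.397, -0.847]]), 't': array([ 363.487, -238.235, 1435.79 ])}
side {'camera_matrix': array([[370.674,   0.   , 259.293],
       [  0.   , 370.674, 192.373],
       [  0.   ,   0.   ,   1.   ]]), 'R': array([[-0.96 , -0.28 ,  0.011],
       [-0.211,  0.694, -0.688],
       [ 0.185, -0.663, -0.726]]), 't': array([467.257, 165.202, 952.981])}
{'camera_matrix': array([[297.319,   0.   , 258.774],
       [  0.   , 297.319, 196.346],
       [  0.   ,   0.   ,   1.   ]]), 'hand_eye': array([[   0.   ,   -0.956,   -0.292,   80.681],
       [   1.   ,    0.   ,    0.   ,   -0.822],
       [  -0.   ,   -0.292,    0.956, -161.459],
       [   0.   ,    0.   ,    0.   ,    1.   ]])}
```

View pics/scene0.png

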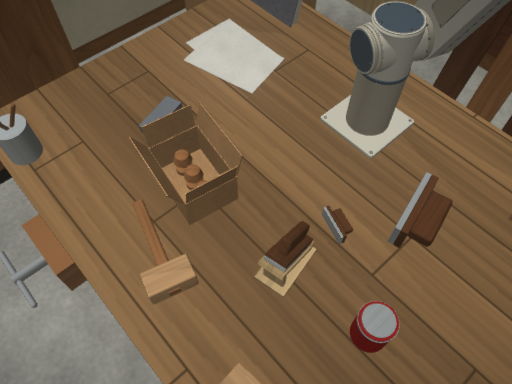

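View pics/side0.png

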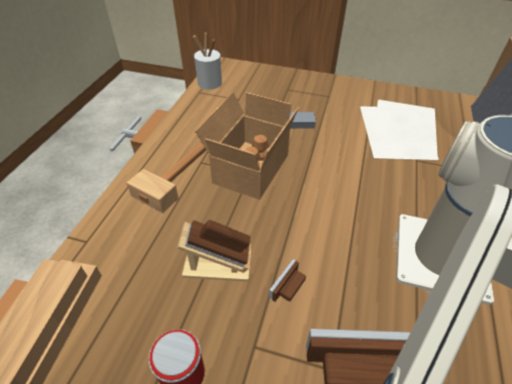

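Three look-alikes in the scene picture: a small one (337,222), one on the rest (287,250) and a large one (420,215). The middle-sized one lies on the rest, which fits the description. I'll confirm it and measure in enlarged crops.

```bash
python3 - <<'E'
import cv2,numpy as np
s=cv2.imread("pics/scene0.png");d=cv2.imread("pics/side0.png")
def crop(im,x,y,w,h,k):
    c=cv2.resize(im[y:y+h,x:x+w],None,fx=k,fy=k,interpolation=cv2.INTER_CUBIC)
    for i in range(0,w,10):
        cv2.line(c,(i*k,0),(i*k,4 if (x+i)%50 else 12),(0,255,0),1)
        if (x+i)%20==0: cv2.putText(c,str(x+i),(i*k,22),0,.35,(0,255,0),1)
    for i in range(0,h,10):
        cv2.line(c,(0,i*k),(6,i*k),(0,255,0),1)
        if (y+i)%20==0: cv2.putText(c,str(y+i),(8,i*k+4),0,.35,(0,255,0),1)
    return c
a=crop(s,120,90,130,140,3);b=crop(d,190,80,130,140,3)
cv2.imwrite("pics/c1.png",np.hstack([a,b]))
a=crop(s,250,210,80,100,5);b=crop(d,170,210,80,100,5)
cv2.imwrite("pics/c2.png",np.hstack([a,b]))
E
```

```text
(no output)
```

View pics/c1.png

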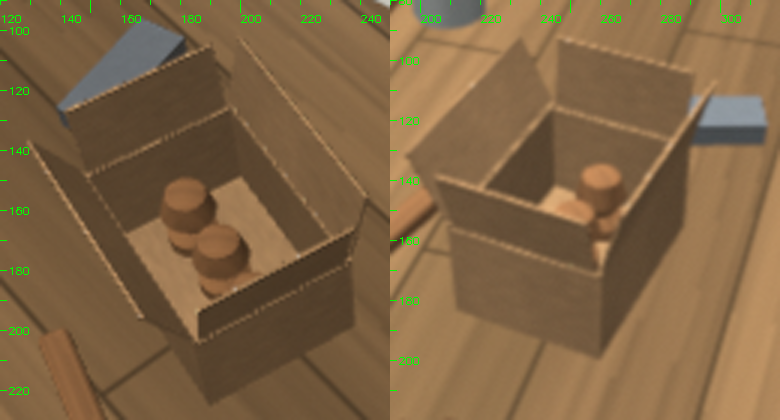

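View pics/c2.png

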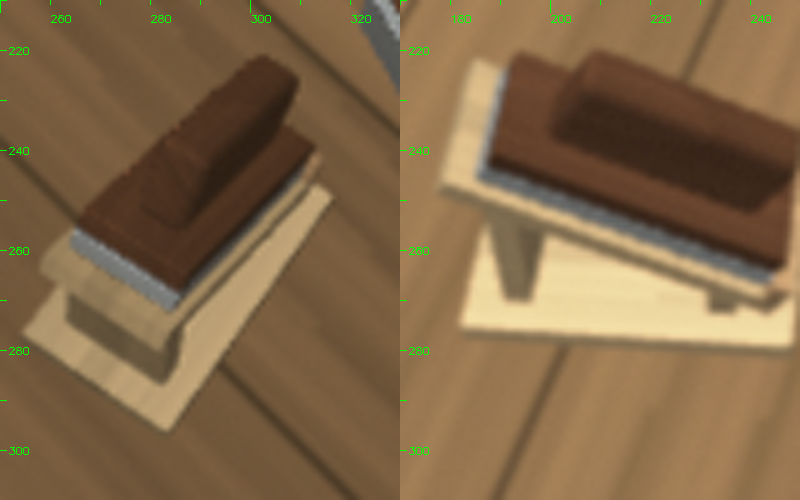

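Both crops are clear. The slab on the rest (scene 265–315, 221–272) is the middle-sized one. Carton rim corners in the scene picture are about (149,148), (197,126), (237,177) and (186,204), and all flaps are open. Next I fit the poses.

```bash
cat > fit.py <<'E'
import numpy as np
from workcell import ctrl
from scipy.optimize import least_squares
np.set_printoptions(precision=3,suppress=True)
CI={n:ctrl.camera_info(n) for n in("scene","side")}
def proj(n,X):
    c=CI[n];p=np.atleast_2d(X)@c["R"].T+c["t"];p=p@c["camera_matrix"].T;return p[:,:2]/p[:,2:]
def Rz(a):return np.array([[np.cos(a),-np.sin(a),0],[np.sin(a),np.cos(a),0],[0,0,1]])
E
cat > f1.py <<'E'
from fit import *
# name: local point fn of flap angles (l,r,n,f)
def pts(l,r,n,f):
    C,S=np.cos,np.sin;D=78
    return dict(lF=(74,108-D*C(l),112+D*S(l)),lN=(-74,108-D*C(l),112+D*S(l)),
     rF=(74,-108+D*C(r),112+D*S(r)),rN=(-74,-108+D*C(r),112+D*S(r)),
     nL=(-79+D*C(n),110,116+D*S(n)),nR=(-79+D*C(n),-110,116+D*S(n)),
     fL=(79-D*C(f),110,116+D*S(f)),fR=(79-D*C(f),-110,116+D*S(f)),
     bFL=(80,110,0),bNL=(-80,110,0),tFL=(80,110,113),tNL=(-80,110,113),tFR=(80,-110,113),tNR=(-80,-110,113))
obs=[("scene",dict(lF=(186,193.7),lN=(237.3,166.7),rF=(142.7,125.7),rN=(190,105),nR=(200,103.3),nL=(242.7,156),fR=(130,138.3),fL=(167.3,196),bFL=(190.7,224.3),bNL=(237.7,199),tFL=(186,204),tNL=(237.3,177.3),tFR=(149.3,148.3),tNR=(197.3,126))),
("side",dict(bNL=(260,199),bFL=(212.3,182.3),tFL=(210,156),tNL=(260.7,171.7),lF=(205.7,139),rF=(246.7,93.3),rN=(291,104.3),nR=(298.3,107.7),fR=(234,93.3),fL=(196,131.7)))]
def res(p,full=False):
    P=pts(*p[3:]);out=[]
    for n,d in obs:
        X=np.array([P[k] for k in d])@Rz(p[2]).T+[p[0],p[1],0]
        e=proj(n,X)-np.array(list(d.values()))
        if full:
            for k,v in zip(d,e):print(n,k,v)
        out.append(e.ravel())
    return np.concatenate(out)
s=least_squares(res,[650,-100,0,1.8,1.8,1.8,1.8],loss="soft_l1");print("carton",s.x,s.cost);res(s.x,True)
W={"scene":{(75,-30):(265,259),(75,30):(284.4,272.2),(-75,30):(312.4,242.4)},"side":{(75,30):(185.4,246),(-75,30):(246,266.6),(75,-30):(190.6,224)}}
def rw(p):
    t=np.pi/6;out=[]
    Ry=np.array([[np.cos(t),0,-np.sin(t)],[0,1,0],[np.sin(t),0,np.cos(t)]])
    for n,d in W.items():
        X=np.array([(a,b,0) for a,b in d])@(Rz(p[3])@Ry).T+p[:3]
        out.append((proj(n,X)-np.array(list(d.values()))).ravel())
    return np.concatenate(out)
s=least_squares(rw,[550,200,75,0]);print("weight",s.x,s.fun)
E
python3 f1.py
```

```text
carton [ 562.379 -171.335   -0.151   -0.512   20.57    20.65   -10.504] 65.62001163269045
scene lF [-9.102 -1.492]
scene lN [-13.675   1.224]
scene rF [-0.403  0.764]
scene rN [ 1.26  -1.036]
scene nR [ 0.095 -1.228]
scene nL [ 0.122 -0.347]
scene fR [-0.239 -1.73 ]
scene fL [0.948 0.114]
scene bFL [0.007 0.891]
scene bNL [ 1.715 -0.578]
scene tFL [-0.673  0.403]
scene tNL [ 0.886 -1.017]
scene tFR [-1.597 -0.666]
scene tNR [ 0.583 -2.281]
side bNL [-0.145  1.882]
side bFL [-0.318  1.74 ]
side tFL [-1.286 -0.271]
side tNL [-0.324  0.973]
side lF [17.715 13.391]
side rF [-0.26  -0.683]
side rN [0.696 0.259]
side nR [-0.427 -0.359]
side fR [-1.143 -1.127]
side fL [-1.136  0.039]
weight [536.342 184.645  78.586   0.239] [-0.29  -1.589  1.602 -1.392 -1.508  1.001  0.236  0.054 -1.605  0.288
 -0.322  0.926]
```

```bash
sed -i 's/loss="soft_l1")/loss="soft_l1",bounds=([400,-400,-1,1,1,1,1],[800,200,1,2.4,2.4,2.4,2.4]))/' f1.py; python3 f1.py
```

```text
carton [ 562.868 -171.998   -0.154    1.841    1.712    1.808    2.057] 16.32258338290283
scene lF [ 0.64  -0.666]
scene lN [ 1.491 -0.818]
scene rF [-0.503  0.742]
scene rN [ 1.248 -0.955]
scene nR [ 0.162 -1.304]
scene nL [-0.05  -0.328]
scene fR [-0.369 -2.026]
scene fL [ 0.538 -0.093]
scene bFL [-0.431  0.83 ]
scene bNL [ 1.382 -0.51 ]
scene tFL [-1.147  0.339]
scene tNL [ 0.526 -0.946]
scene tFR [-1.805 -0.827]
scene tNR [ 0.455 -2.32 ]
side bNL [-0.387  1.704]
side bFL [-0.447  1.471]
side tFL [-1.422 -0.54 ]
side tNL [-0.585  0.794]
side lF [-1.264 -0.094]
side rF [-0.304 -0.749]
side rN [0.59 0.27]
side nR [-0.285 -0.337]
side fR [-0.971 -1.32 ]
side fL [-1.144 -0.267]
weight [536.342 184.645  78.586   0.239] [-0.29  -1.589  1.602 -1.392 -1.508  1.001  0.236  0.054 -1.605  0.288
 -0.322  0.926]
```

Fit residuals are about 1 px. The flaps are at 1.84 (left), 1.71 (right), 1.81 (near) and 2.06 (far) rad. I'll write a helper that turns carton-frame or weight-frame targets into row values.

```bash
cat > rel.py <<'E'
# usage: rel.py YAWDEG_OF_TOOL_Y(frame) frame "x,y,z" ... -> rows (cm, deg) in current tool axes
import sys
from fit import *
from scipy.spatial.transform import Rotation as Ro
F={"c":(562.9,-172.0,-0.154),"w":(536.3,184.6,0.239),"0":(0,0,0)}
fx,fy,fa=F[sys.argv[1]];o=ctrl.get_obs()
R=Ro.from_rotvec(o["orientation"]).as_matrix();p=o["ee_pos"]
loc=Rz(fa).T@(p-[fx,fy,0]);d=np.arctan2(R[1,1],R[0,1])-fa-np.pi/2
d=(np.degrees(d)+180)%360-180
print("t%.2f local"%o["t"],loc.round(1),"tool y vs frame y deg %.1f -> spin %.1f"%(d,d),"F",o["ft_force"].round(1),"w%.1f"%o["width"],"tilt",R[:,2].round(3))
for a in sys.argv[2:]:
    q=Rz(fa)@np.array(eval(a),float)+[fx,fy,0]
    print(a,"->",(R.T@(q-p)/10).round(1))
E
python3 rel.py c "(0,190,300)" "(0,190,150)"
```

```text
t0.15 local [-481.4  700.   222.1] tool y vs frame y deg -9.3 -> spin -9.3 F [-0.2 -0.5  1.5] w87.8 tilt [-0.    -0.001 -1.   ]
(0,190,300) -> [-55.8 -42.5  -7.7]
(0,190,150) -> [-55.8 -42.5   7.3]
```

```bash
python3 -m inch '[{"xyz":[0,0,-8],"spin":0},{"xyz":[0,0,-8],"spin":-5},{"xyz":[-55.8,-42.5,-8],"spin":-9.3},{"xyz":[-55.8,-42.5,-8],"spin":-9.3},{"xyz":[-55.8,-42.5,-8],"spin":-9.3},{"xyz":[-55.8,-42.5,-8],"spin":-9.3},{"xyz":[-55.8,-42.5,-8],"spin":-9.3},{"xyz":[-55.8,-42.5,-8],"spin":-9.3},{"xyz":[-55.8,-42.5,-8],"spin":-9.3},{"xyz":[-55.8,-42.5,-8],"spin":-9.3},{"xyz":[-55.8,-42.5,-8],"spin":-9.3},{"xyz":[-55.8,-42.5,-8],"spin":-9.3},{"xyz":[-55.8,-42.5,-8],"spin":-9.3},{"xyz":[-55.8,-42.5,-8],"spin":-9.3},{"xyz":[-55.8,-42.5,-8],"spin":-9.3},{"xyz":[-55.8,-42.5,-8],"spin":-9.3},{"xyz":[-55.8,-42.5,-8],"spin":-9.3},{"xyz":[-55.8,-42.5,-8],"spin":-9.3},{"xyz":[-55.8,-42.5,-8],"spin":-9.3}]' 1; python3 rel.py c "(0,190,155)" "(0,110,170)"
```

```text
t: 2.05
ee_pos: [591.7, 16.6, 302.2]
orientation: [-0.242, -3.131, 0.001]
ft_force: [-0.9, 0.3, 0.8]
width: 0.1
t2.05 local [ -0.5 190.7 302.2] tool y vs frame y deg -0.0 -> spin -0.0 F [-0.9  0.3  0.8] w0.1 tilt [-0.002 -0.001 -1.   ]
(0,190,155) -> [-0.1 -0.1 14.7]
(0,110,170) -> [-0.1 -8.1 13.2]
```

```bash
python3 -m inch '[{"xyz":[0,0,5],"spin":0},{"xyz":[0,0,10],"spin":0},{"xyz":[0,0,13.2],"spin":0},{"xyz":[0,-4,13.2],"spin":0},{"xyz":[0,-6.6,13.2],"spin":0},{"xyz":[0,-7.9,13.1],"spin":0},{"xyz":[0,-9.1,13],"spin":0},{"xyz":[0,-10.1,13.4],"spin":0},{"xyz":[0,-11,14],"spin":0},{"xyz":[0,-11.7,14.8],"spin":0},{"xyz":[0,-12.3,15.7],"spin":0},{"xyz":[0,-12.7,16.5],"spin":0},{"xyz":[0,-12.9,17.2],"spin":0},{"xyz":[0,-13,17.8],"spin":0},{"xyz":[0,-13.1,18.3],"spin":0},{"xyz":[0,-13.1,18.7],"spin":0},{"xyz":[0,-13.1,18.7],"spin":0},{"xyz":[0,-13.1,18.7],"spin":0}]'; python3 rel.py c "(0,-190,290)"
```

```text
t: 3.85
ee_pos: [571.3, -112.9, 115.3]
orientation: [-0.242, -3.131, 0.001]
ft_force: [-0.3, 0.1, -0.3]
width: 0.5
t3.85 local [ -0.8  59.7 115.3] tool y vs frame y deg -0.0 -> spin -0.0 F [-0.3  0.1 -0.3] w0.5 tilt [-0.002 -0.001 -1.   ]
(0,-190,290) -> [ -0.1 -25.  -17.4]
```

```bash
python3 -m inch '[{"xyz":[0,0,-5],"spin":0},{"xyz":[0,0,-10],"spin":0},{"xyz":[0,0,-14],"spin":0},{"xyz":[0,-5,-14],"spin":0},{"xyz":[0,-10,-14],"spin":0},{"xyz":[0,-15,-14],"spin":0},{"xyz":[0,-20,-14],"spin":0},{"xyz":[0,-25,-14],"spin":0},{"xyz":[0,-25,-10],"spin":0},{"xyz":[0,-25,-5.5],"spin":0},{"xyz":[0,-25,-5.5],"spin":0}]'; python3 - <<'E'
import cv2
from workcell import ctrl
cv2.imwrite("pics/scene1.png",cv2.resize(ctrl.get_image("scene")[60:260,90:290,::-1],None,fx=3,fy=3))
E
python3 rel.py c
```

```text
t: 4.95
ee_pos: [529.3, -357.9, 164.9]
orientation: [-0.242, -3.121, -0.007]
ft_force: [-0.2, -0.8, -0.2]
width: 0.4
t5.00 local [  -2.7 -189.4  168.2] tool y vs frame y deg -0.0 -> spin -0.0 F [ 0.1 -0.2  1.7] w0.8 tilt [-0.007  0.003 -1.   ]
```

View pics/scene1.png

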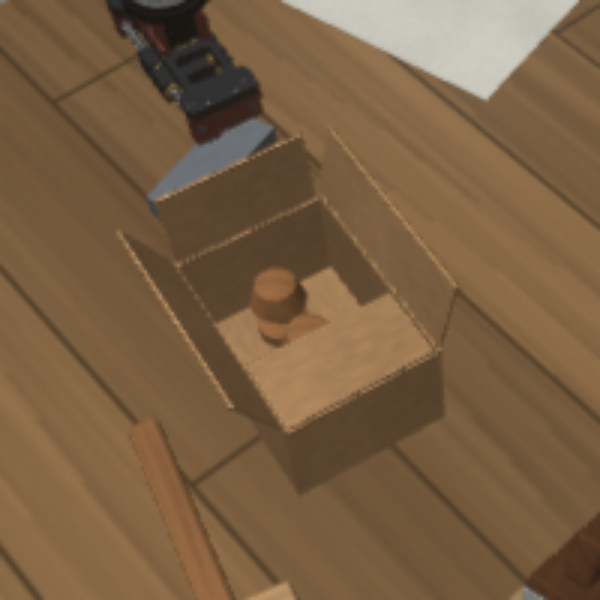

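The left flap lies flat (crop around 350,350) and both long flaps are still open. Next, the mirror-image stroke for the right flap.

```bash
python3 -m inch '[{"xyz":[0,4,0],"spin":0},{"xyz":[0,6.6,-0.1],"spin":0},{"xyz":[0,7.8,-0.2],"spin":0},{"xyz":[0,9,-0.3],"spin":0},{"xyz":[0,10,0.1],"spin":0},{"xyz":[0,10.9,0.7],"spin":0},{"xyz":[0,11.6,1.5],"spin":0},{"xyz":[0,12.2,2.4],"spin":0},{"xyz":[0,12.6,3.2],"spin":0},{"xyz":[0,12.8,3.9],"spin":0},{"xyz":[0,12.9,4.5],"spin":0},{"xyz":[0,13,5],"spin":0},{"xyz":[0,13,5.3],"spin":0},{"xyz":[0,13,5.3],"spin":0},{"xyz":[0,13,5.3],"spin":0}]'; python3 rel.py c "(-190,0,290)"
```

```text
t: 6.5
ee_pos: [550.8, -230.3, 115.5]
orientation: [-0.242, -3.125, -0.004]
ft_force: [0.1, 0.4, 0.4]
width: 0.4
t6.50 local [ -3.  -59.5 115.5] tool y vs frame y deg -0.0 -> spin -0.0 F [0.1 0.4 0.4] w0.4 tilt [-0.007  0.003 -1.   ]
(-190,0,290) -> [ 18.8   6.  -17.3]
```

```bash
python3 -m inch '[{"xyz":[0,0,-5],"spin":0},{"xyz":[0,0,-10],"spin":0},{"xyz":[0,2,-14],"spin":0},{"xyz":[4,4,-14],"spin":0},{"xyz":[8,6,-14],"spin":0},{"xyz":[12,6,-14],"spin":0},{"xyz":[15.7,6,-14],"spin":0},{"xyz":[15.7,6,-10],"spin":0},{"xyz":[15.7,6,-5.7],"spin":0},{"xyz":[15.7,6,-5.7],"spin":0}]'; python3 - <<'E'
import cv2
from workcell import ctrl
cv2.imwrite("pics/scene2.png",cv2.resize(ctrl.get_image("scene")[60:260,90:290,::-1],None,fx=3,fy=3))
E
python3 rel.py c
```

```text
t: 7.5
ee_pos: [402.1, -145.8, 170.7]
orientation: [-0.242, -3.118, -0.007]
ft_force: [-0.1, 0.6, -0.3]
width: 0.8
t7.55 local [-161.1    0.8  172.8] tool y vs frame y deg -0.0 -> spin -0.0 F [ 0.1 -0.  -0.6] w0.5 tilt [-0.011  0.005 -1.   ]
```

View pics/scene2.png

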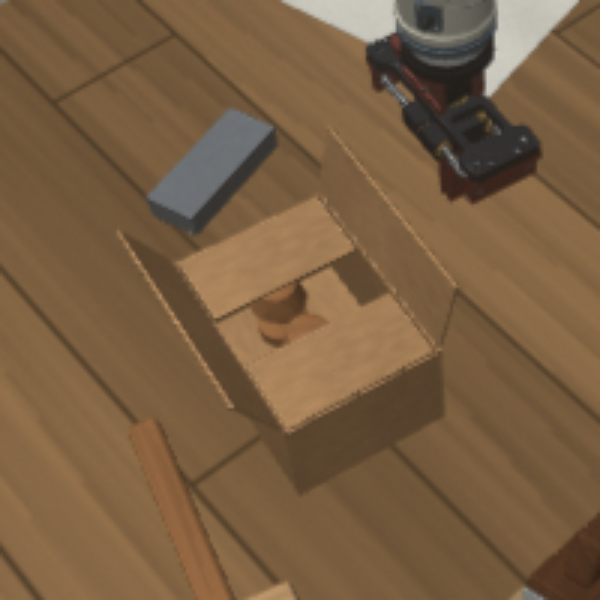

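Both end flaps are flat and both long flaps are still open. Next, the near long flap.

```bash
python3 -m inch '[{"xyz":[-3.6,0,0],"spin":0},{"xyz":[-5.1,0,0],"spin":0},{"xyz":[-6.9,0,-0.3],"spin":0},{"xyz":[-8.1,0,-0.5],"spin":0},{"xyz":[-9.3,0,-0.3],"spin":0},{"xyz":[-10.3,0,0.1],"spin":0},{"xyz":[-11.2,0,0.7],"spin":0},{"xyz":[-12,0,1.5],"spin":0},{"xyz":[-12.6,0,2.4],"spin":0},{"xyz":[-12.9,0,3.2],"spin":0},{"xyz":[-13.2,0,3.9],"spin":0},{"xyz":[-13.3,0,4.6],"spin":0},{"xyz":[-13.4,0,5.2],"spin":0},{"xyz":[-13.4,0,5.2],"spin":0},{"xyz":[-13.4,0,5.2],"spin":0}]'; python3 rel.py c "(160,0,250)"
```

```text
t: 9.05
ee_pos: [535.2, -166.8, 118.8]
orientation: [-0.242, -3.12, -0.006]
ft_force: [0.2, -0.6, 0.8]
width: 0.8
t9.05 local [-28.2   0.9 118.8] tool y vs frame y deg -0.0 -> spin -0.0 F [ 0.2 -0.6  0.8] w0.8 tilt [-0.012  0.005 -1.   ]
(160,0,250) -> [-18.7  -0.  -13.3]
```

```bash
python3 -m inch '[{"xyz":[0,0,-1],"spin":0},{"xyz":[0,0,-2],"spin":0},{"xyz":[0,0,-6],"spin":0},{"xyz":[0,0,-11],"spin":0},{"xyz":[-3,0,-13.5],"spin":0},{"xyz":[-7,0,-13.5],"spin":0},{"xyz":[-12,0,-13.5],"spin":0},{"xyz":[-17,0,-13.5],"spin":0},{"xyz":[-20.3,0,-13.5],"spin":0},{"xyz":[-20.3,0,-9],"spin":0},{"xyz":[-20.3,0,-5],"spin":0},{"xyz":[-20.3,0,-5],"spin":0}]'; python3 - <<'E'
import cv2
from workcell import ctrl
cv2.imwrite("pics/scene3.png",cv2.resize(ctrl.get_image("scene")[60:260,90:290,::-1],None,fx=3,fy=3))
E
python3 rel.py c
```

```text
t: 10.25
ee_pos: [732.5, -197.1, 160.3]
orientation: [-0.241, -3.109, -0.01]
ft_force: [0.1, -0.6, -0.7]
width: 0.3
t10.30 local [173.4   0.9 164.1] tool y vs frame y deg -0.0 -> spin -0.0 F [1.  0.3 0.6] w0.4 tilt [-0.017  0.007 -1.   ]
```

View pics/scene3.png

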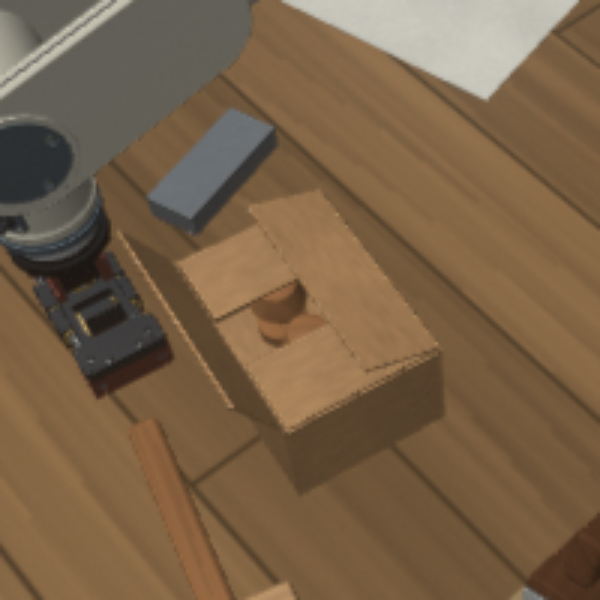

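```bash
python3 -m inch '[{"xyz":[3.3,0,0],"spin":0},{"xyz":[5.1,0,-0.4],"spin":0},{"xyz":[6.5,0,-0.8],"spin":0},{"xyz":[7.9,0,-1.2],"spin":0},{"xyz":[9.3,0,-1.4],"spin":0},{"xyz":[10.5,0,-1.2],"spin":0},{"xyz":[11.5,0,-0.8],"spin":0},{"xyz":[12.4,0,-0.2],"spin":0},{"xyz":[13.2,0,0.6],"spin":0},{"xyz":[13.8,0,1.5],"spin":0},{"xyz":[14.1,0,2.3],"spin":0},{"xyz":[14.4,0,3],"spin":0},{"xyz":[14.5,0,3.7],"spin":0},{"xyz":[14.6,0,4.4],"spin":0},{"xyz":[14.6,0,4.5],"spin":0},{"xyz":[14.6,0,4.5],"spin":0},{"xyz":[14.6,0,3.5],"spin":0},{"xyz":[14.6,0,2.5],"spin":0},{"xyz":[14.6,0,-2],"spin":0},{"xyz":[14.6,0,-7],"spin":0}]'; python3 rel.py w "(0,0,290)" "(0,0,160)"; python3 rel.py c
```

```text
t: 12.3
ee_pos: [590.6, -175.4, 237.8]
orientation: [-0.241, -3.112, -0.009]
ft_force: [1.9, -0.3, -0.2]
width: 0.4
t12.30 local [ -32.5 -362.6  237.8] tool y vs frame y deg -22.6 -> spin -22.6 F [ 1.9 -0.3 -0.2] w0.4 tilt [-0.02   0.007 -1.   ]
(0,0,290) -> [11.  34.8 -4.9]
(0,0,160) -> [10.7 34.7  8.1]
t12.30 local [ 27.9   0.9 237.8] tool y vs frame y deg -0.0 -> spin -0.0 F [ 1.9 -0.3 -0.2] w0.4 tilt [-0.02   0.007 -1.   ]
```

```bash
python3 rel.py w "(-26,0,250)"; python3 -m inch '[{"xyz":[0,0,-4],"spin":0},{"xyz":[2,5,-4],"spin":-7},{"xyz":[4,10,-4],"spin":-14},{"xyz":[6,15,-4],"spin":-20},{"xyz":[8,20,-4],"spin":-22.6},{"xyz":[10,25,-4],"spin":-22.6},{"xyz":[12,30,-4],"spin":-22.6},{"xyz":[13.4,34,-4],"spin":-22.6},{"xyz":[13.4,34,-1.5],"spin":-22.6},{"xyz":[13.4,34,-1.5],"spin":-22.6},{"xyz":[13.4,34,-1.5],"spin":-22.6}]' 0; python3 rel.py w "(-26,0,220)" "(-26,0,107)"; python3 - <<'E'
import cv2,numpy as np
from workcell import ctrl
o=ctrl.get_obs();np.save("wp.npy",np.r_[o["ee_pos"],o["orientation"]])
cv2.imwrite("pics/wrist1.png",ctrl.get_image("wrist")[:,:,::-1])
E
```

```text
t12.30 local [ -32.5 -362.6  237.8] tool y vs frame y deg -22.6 -> spin -22.6 F [ 1.9 -0.3 -0.2] w0.4 tilt [-0.02   0.007 -1.   ]
(-26,0,250) -> [13.3 33.7 -0.8]
t: 13.4
ee_pos: [510.9, 181.0, 257.8]
orientation: [0.375, -3.1, -0.014]
ft_force: [0.2, -0.3, 1.1]
width: 85.2
t13.40 local [-25.6   2.5 257.8] tool y vs frame y deg 0.1 -> spin 0.1 F [ 0.2 -0.3  1.1] w85.2 tilt [-0.02   0.007 -1.   ]
(-26,0,220) -> [-0.  -0.3  3.8]
(-26,0,107) -> [-0.2 -0.4 15.1]
```

View pics/wrist1.png

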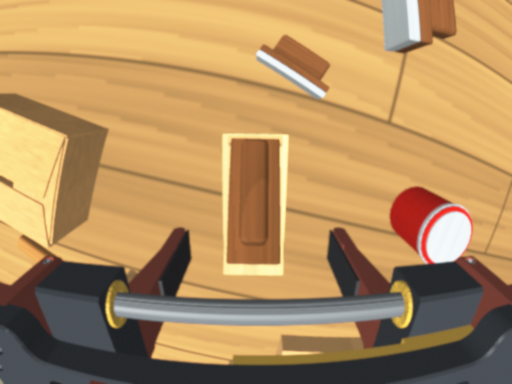

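The ridge shows at columns 241–268, rows 140–244. It is aligned with the jaws and about 4 mm to the tool's −y side. I'll check the prediction along x.

```bash
python3 - <<'E'
from fit import *
from scipy.spatial.transform import Rotation as Ro
w=np.load("wp.npy");R=Ro.from_rotvec(w[3:]).as_matrix();ci=ctrl.camera_info("wrist");H=ci["hand_eye"];K=ci["camera_matrix"]
t=np.pi/6;Ry=np.array([[np.cos(t),0,-np.sin(t)],[0,1,0],[np.sin(t),0,np.cos(t)]])
for b in [(55,0,71),(-55,0,71),(75,30,26),(75,-30,26),(-75,30,26),(-75,-30,26)]:
    X=Rz(.239)@Ry@np.array(b)+[536.3,184.6,78.6]
    c=np.linalg.inv(H)@np.r_[R.T@(X-w[:3]),1];c=c[:3]
    th=np.arctan2(np.hypot(*c[:2]),c[2]);u=c[:2]/np.hypot(*c[:2])*th*K[0,0]
    print(b,u+K[:2,2],"depth",c[2])
E
```

```text
(55, 0, 71) [255.42  241.222] depth 275.09151678875327
(-55, 0, 71) [255.352 133.387] depth 301.7643995114187
(75, 30, 26) [283.343 263.279] depth 314.22470461676755
(75, -30, 26) [227.648 263.376] depth 313.5675947584565
(-75, 30, 26) [280.414 135.097] depth 350.59681742040215
(-75, -30, 26) [230.331 135.112] depth 349.93970756209114
```

The prediction agrees within about 2 px. Now descend and grip.

```bash
python3 -m inch '[{"xyz":[-0.1,-0.4,4],"spin":0},{"xyz":[-0.1,-0.5,8],"spin":0},{"xyz":[-0.1,-0.5,11],"spin":0},{"xyz":[-0.2,-0.5,13],"spin":0},{"xyz":[-0.2,-0.5,14.2],"spin":0},{"xyz":[-0.2,-0.5,15.1],"spin":0},{"xyz":[-0.2,-0.5,15.1],"spin":0},{"xyz":[-0.2,-0.5,15.1],"spin":0}]'; python3 rel.py w "(-26,-0.5,107)"; python3 -m inch '[{"xyz":[0,0,0],"spin":0},{"xyz":[0,0,0],"spin":0},{"xyz":[0,0,0],"spin":0},{"xyz":[0,0,0],"spin":0},{"xyz":[0,0,0],"spin":0},{"xyz":[0,0,0],"spin":0},{"xyz":[0,0,0],"spin":0},{"xyz":[0,0,0],"spin":0}]' 1; python3 rel.py w
```

```text
t: 14.25
ee_pos: [512.6, 177.1, 108.0]
orientation: [0.373, -3.103, -0.015]
ft_force: [0.1, 0.4, 0.4]
width: 87.8
t14.25 local [-24.8  -1.6 108. ] tool y vs frame y deg 0.0 -> spin 0.0 F [0.1 0.4 0.4] w87.8 tilt [-0.017  0.008 -1.   ]
(-26,-0.5,107) -> [0.1 0.1 0.1]
t: 15.05
ee_pos: [512.4, 177.4, 108.0]
orientation: [0.372, -3.103, -0.016]
ft_force: [-1.0, -0.2, 0.4]
width: 28.3
t15.05 local [-24.9  -1.4 108. ] tool y vs frame y deg -0.0 -> spin -0.0 F [-1.  -0.2  0.4] w28.3 tilt [-0.018  0.008 -1.   ]
```

```bash
python3 -m inch '[{"xyz":[0,0,-0.5],"spin":0},{"xyz":[0,0,-1],"spin":0},{"xyz":[0,0,-2],"spin":0},{"xyz":[0,0,-3.5],"spin":0},{"xyz":[0,0,-5],"spin":0},{"xyz":[0,0,-7],"spin":0},{"xyz":[0,0,-9],"spin":0},{"xyz":[0,0,-12],"spin":0},{"xyz":[0,0,-15],"spin":0},{"xyz":[0,0,-16],"spin":0},{"xyz":[0,0,-16],"spin":0}]'; python3 - <<'E'
import cv2
from workcell import ctrl
cv2.imwrite("pics/side2.png",cv2.resize(ctrl.get_image("side")[60:310,120:370,::-1],None,fx=2.4,fy=2.4))
E
python3 rel.py c "(-37,0,245)"
```

```text
t: 16.15
ee_pos: [515.8, 176.2, 269.4]
orientation: [0.373, -3.106, -0.017]
ft_force: [-0.7, -0.0, -6.9]
width: 28.0
t16.20 local [-100.8  336.4  267.8] tool y vs frame y deg 22.5 -> spin 22.5 F [ 0.1 -0.1 -9.1] w27.8 tilt [-0.017  0.008 -1.   ]
(-37,0,245) -> [  7.  -33.6   2. ]
```

View pics/side2.png

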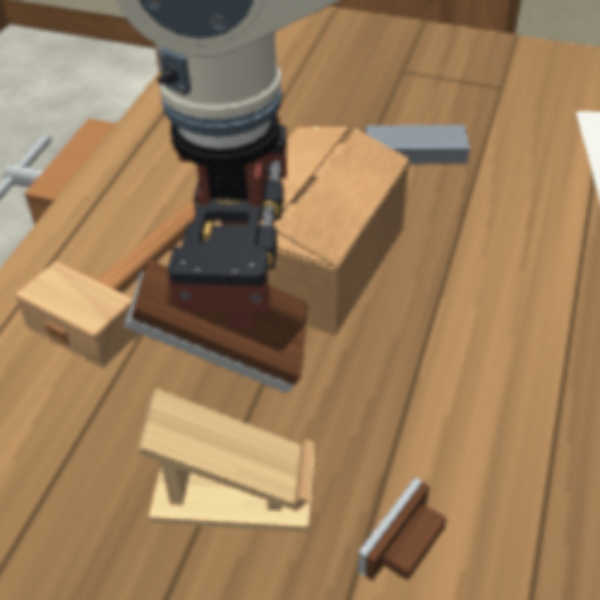

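The grip holds, with the weight still tilted about 30° (low end at crop (290,388)). The rest is empty. Next I carry it over the carton and turn it into line.

```bash
python3 -m inch '[{"xyz":[0.5,-2,0],"spin":2},{"xyz":[1,-5,0],"spin":5},{"xyz":[1.5,-8,0],"spin":8},{"xyz":[2,-11.5,0],"spin":11},{"xyz":[3,-15,0],"spin":14},{"xyz":[3.5,-18.5,0],"spin":17},{"xyz":[4.5,-22,0],"spin":20},{"xyz":[5,-25.5,0],"spin":22.5},{"xyz":[5.5,-29,0],"spin":22.5},{"xyz":[6.5,-32,0],"spin":22.5},{"xyz":[7,-33.6,0],"spin":22.5},{"xyz":[7,-33.6,0.5],"spin":22.5},{"xyz":[7,-33.6,1.5],"spin":22.5},{"xyz":[7,-33.6,2],"spin":22.5},{"xyz":[7,-33.6,2],"spin":22.5},{"xyz":[7,-33.6,2],"spin":22.5}]'; python3 rel.py c "(-35,0,195)" "(-35,0,184)"; python3 - <<'E'
import cv2,numpy as np
from workcell import ctrl
a=ctrl.get_image("side")[60:260,140:340,::-1];b=ctrl.get_image("scene")[60:260,90:290,::-1]
cv2.imwrite("pics/hold.png",cv2.resize(np.hstack([a,b]),None,fx=2,fy=2))
E
```

```text
t: 17.8
ee_pos: [526.0, -166.0, 244.5]
orientation: [-0.238, -3.114, -0.011]
ft_force: [0.8, 0.3, -8.3]
width: 27.7
t17.80 local [-37.4   0.2 244.5] tool y vs frame y deg 0.1 -> spin 0.1 F [ 0.8  0.3 -8.3] w27.7 tilt [-0.018  0.008 -1.   ]
(-35,0,195) -> [-0.3 -0.1  4.9]
(-35,0,184) -> [-0.4 -0.1  6. ]
```

View pics/hold.png

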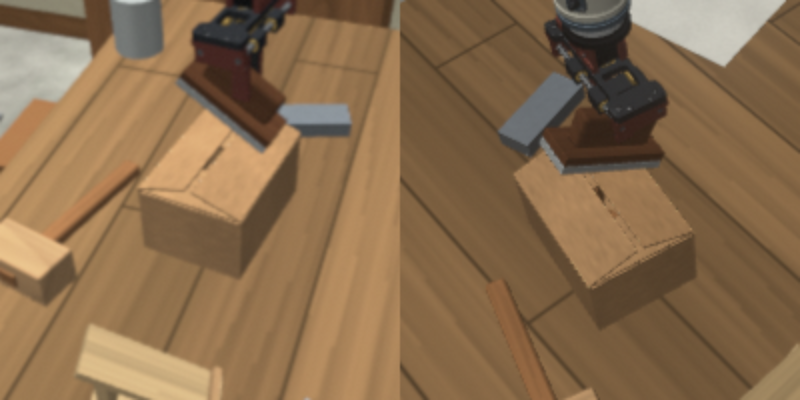

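All flaps are down and the weight hangs above the carton, in line with it. Now lower it to touch at its low end.

```bash
python3 -m inch '[{"xyz":[0,0,1.5],"spin":0},{"xyz":[-0.2,0,3],"spin":0},{"xyz":[-0.3,0,4],"spin":0},{"xyz":[-0.3,0,4.8],"spin":0},{"xyz":[-0.4,0,5.4],"spin":0},{"xyz":[-0.4,0,5.8],"spin":0},{"xyz":[-0.4,0,6],"spin":0},{"xyz":[-0.4,0,6],"spin":0}]'; python3 rel.py c "(-27,0,180)" "(-20,0,176)" "(-14,0,171)" "(-8,0,165)" "(-2,0,159)" "(2.6,0,153)"
```

```text
t: 18.7
ee_pos: [529.7, -166.8, 185.5]
orientation: [-0.239, -3.116, -0.01]
ft_force: [0.1, 0.1, -3.9]
width: 28.0
t18.70 local [-33.6   0.  185.5] tool y vs frame y deg 0.1 -> spin 0.1 F [ 0.1  0.1 -3.9] w28.0 tilt [-0.016  0.007 -1.   ]
(-27,0,180) -> [-0.7 -0.   0.5]
(-20,0,176) -> [-1.4 -0.   0.9]
(-14,0,171) -> [-2.  -0.   1.4]
(-8,0,165) -> [-2.6 -0.   2. ]
(-2,0,159) -> [-3.2 -0.   2.6]
(2.6,0,153) -> [-3.7 -0.   3.2]
```

Contact has begun: the load fell from 8.3 to 3.9 N. Next, the levelling arc.

```bash
python3 -m inch '[{"xyz":[-0.4,0,0.2],"spin":0},{"xyz":[-0.7,0,0.5],"spin":0},{"xyz":[-1.1,0,0.7],"spin":0},{"xyz":[-1.4,0,0.9],"spin":0},{"xyz":[-1.7,0,1.2],"spin":0},{"xyz":[-2,0,1.4],"spin":0},{"xyz":[-2.3,0,1.7],"spin":0},{"xyz":[-2.6,0,2],"spin":0},{"xyz":[-2.9,0,2.3],"spin":0},{"xyz":[-3.2,0,2.6],"spin":0},{"xyz":[-3.2,0,2.6],"spin":0}]'; python3 rel.py c "(2.6,0,153)" "(2.6,0,151)"
```

```text
t: 19.8
ee_pos: [561.5, -171.6, 158.5]
orientation: [-0.239, -3.117, -0.01]
ft_force: [3.4, -0.9, -1.7]
width: 28.0
t19.80 local [ -1.4   0.2 158.5] tool y vs frame y deg 0.1 -> spin 0.1 F [ 3.4 -0.9 -1.7] w28.0 tilt [-0.015  0.007 -1.   ]
(2.6,0,153) -> [-0.4 -0.   0.5]
(2.6,0,151) -> [-0.4 -0.   0.7]
```

```bash
python3 -m inch '[{"xyz":[-0.2,0,0.3],"spin":0},{"xyz":[-0.4,0,0.5],"spin":0},{"xyz":[-0.4,0,0.6],"spin":0},{"xyz":[-0.4,0,0.7],"spin":0},{"xyz":[-0.4,0,0.7],"spin":0}]'; python3 rel.py c; python3 - <<'E'
import cv2,numpy as np
from workcell import ctrl
a=ctrl.get_image("side")[80:230,180:330,::-1];b=ctrl.get_image("scene")[90:240,110:260,::-1]
cv2.imwrite("pics/down.png",cv2.resize(np.hstack([a,b]),None,fx=2.6,fy=2.6,interpolation=cv2.INTER_CUBIC))
E
```

```text
t: 20.3
ee_pos: [565.0, -172.0, 155.2]
orientation: [-0.238, -3.117, -0.009]
ft_force: [-11.8, 5.1, 35.2]
width: 27.5
t20.30 local [  2.1   0.3 155.2] tool y vs frame y deg 0.1 -> spin 0.1 F [-11.8   5.1  35.2] w27.5 tilt [-0.015  0.007 -1.   ]
```

View pics/down.png

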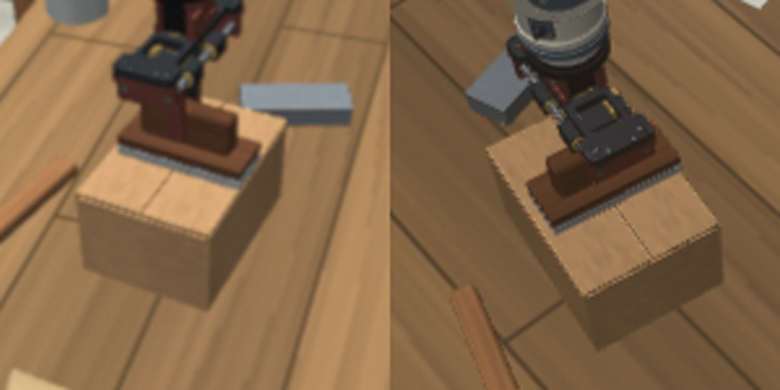

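The weight sits flat across the seam with the flaps pressed shut, and the contact force is 35 N. Ease off, open and retreat.

```bash
python3 -m inch '[{"xyz":[0,0,-0.1],"spin":0},{"xyz":[0,0,-0.1],"spin":0}]'; python3 -m inch '[{"xyz":[0,0,0],"spin":0},{"xyz":[0,0,0],"spin":0},{"xyz":[0,0,0],"spin":0},{"xyz":[0,0,0],"spin":0},{"xyz":[0,0,0],"spin":0},{"xyz":[0,0,0],"spin":0},{"xyz":[0,0,0],"spin":0},{"xyz":[0,0,0],"spin":0},{"xyz":[0,0,-1],"spin":0},{"xyz":[0,0,-3],"spin":0},{"xyz":[0,0,-6],"spin":0},{"xyz":[0,0,-10],"spin":0},{"xyz":[0,0,-15],"spin":0},{"xyz":[5,0,-17],"spin":0},{"xyz":[10,0,-17],"spin":0},{"xyz":[13,0,-17],"spin":0},{"xyz":[13,0,-17],"spin":0}]' 0; python3 rel.py c; python3 - <<'E'
import cv2,numpy as np
from workcell import ctrl
a=ctrl.get_image("side")[80:230,180:330,::-1];b=ctrl.get_image("scene")[90:240,110:260,::-1]
cv2.imwrite("pics/end.png",cv2.resize(np.hstack([a,b]),None,fx=2.6,fy=2.6,interpolation=cv2.INTER_CUBIC))
E
```

```text
t: 20.6
ee_pos: [563.9, -171.7, 155.7]
orientation: [-0.238, -3.115, -0.01]
ft_force: [-0.2, -0.4, -5.5]
width: 27.7
t: 22.3
ee_pos: [434.9, -152.5, 329.2]
orientation: [-0.239, -3.115, -0.01]
ft_force: [-0.5, -0.5, 0.5]
width: 87.6
t22.30 local [-129.5   -0.4  329.2] tool y vs frame y deg 0.0 -> spin 0.0 F [-0.5 -0.5  0.5] w87.6 tilt [-0.017  0.008 -1.   ]
```

View pics/end.png

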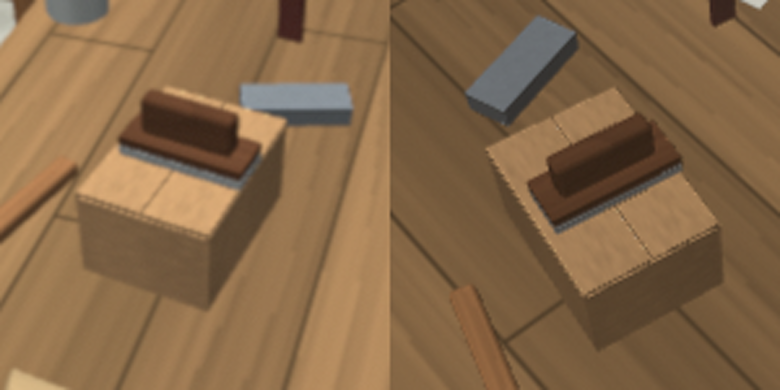

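The weight stands free and flat. One numeric check from the sole corners, then hand in.

```bash
python3 - <<'E'
from fit import *
W={"scene":{(75,30):(175.4,178.5),(-75,30):(221.5,153.7)},"side":{(75,30):(226.5,138.5),(-75,30):(272.3,151.5)}}
def r(p):
    return np.concatenate([(proj(n,(np.array([(a,b,p[3]) for a,b in d])@Rz(p[2]).T+[p[0],p[1],0])@Rz(-.154).T+[562.9,-172,0])-np.array(list(d.values()))).ravel() for n,d in W.items()])
s=least_squares(r,[0,0,0,118]);print(s.x,s.fun)
E

```

```text
[ -6.13   -1.215   0.029 121.729] [-1.145  0.424  0.783 -0.56  -0.828 -0.135  1.018  0.549]
```

```bash
python3 -c "
from workcell import ctrl
print(ctrl.close_job())"
```

```text
the job is handed in; nothing more can be done
None
```

I closed the carton and handed the job in after about 22 s of the 72 s allowed; the hand-in gives no verdict. I folded the two end flaps down first, then the near and far long flaps. The weight went on top, lengthwise across the seam, and I pressed it level before letting go.

- **Weight position:** a fit to the last pictures puts it about 6 mm off the seam, 1 mm off the middle along it, and turned 0.03 rad. The fit gives the sole height as 122 mm, against 118 mm expected. The limit is 126 mm, and I put the difference down to pixel error of about 1 px.
- **Flaps and level:** in the last pictures all four flaps and the weight look flat, but I did not measure their angles.
- **Other objects:** the oilstone, and the part of the mallet in view, look unmoved in the last pictures. The tin was outside that view, and the arm stayed clear of it.
- **Robot:** the gripper is open and clear of everything. The highest force I read was about 37 N at the wrist, while pressing the weight level.
- **One oddity:** the tool drifted to about 0.02 rad off vertical during the moves, which caused no problem.

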